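# Seat the carrier plate on its three-ball mount

## Robot

A 7-joint arm with a two-finger parallel gripper is mounted at the origin on the work surface. World frame = base frame: x ahead of the robot, y to its left, z up, the work surface at z = 0. Lengths are in m, angles in rad, forces in N, time in s.
With the tool pointing down it reaches from about 0.425 to 0.825 m from the base axis. Payload 3.6 kg.
Tool frame: the origin (TCP) lies on the centre line of the jaws, within the pads' length; the fingertips stand 19 mm ahead of it and the grasp point (between the pads) is the TCP; z points along the fingers, y is the direction in which the jaws open and shut (so a half turn about z gives the same grasp; the last joint's range is limited). The gripper opens to 93 mm and grips with 3 to 60 N. Pads are 15 mm wide; open, the fingers measure 128 mm over their backs; the gripper's body (75 mm by 188 mm) begins 65 mm behind the grasp point.
Start: joints at [-1.129, 0.615, -0.013, 1.423, 0.008, 1.103, -0.04], TCP at [0.293, 0.58, 0.199] pointing down, gripper open.
Joint ranges: [-3.12, 3.12], [-0.3, 2.06], [-1.34, 1.32], [0.26, 2.42], [-1.36, 4.5], [0.01, 1.98], [-2.84, 2.84]. Speed limits (rad/s): [2.79, 2.79, 3.14, 3.14, 3.14, 3.14, 3.14].

## Interface

Orientations are given as a unit quaternion [w, x, y, z].
In Python, from cell import * gives the robot as it stands.
- The arm moves only by the tool step_arm, never from a script. Its argument "commands" is text: rows parted by semicolons, each of 6 numbers parted by spaces: the shift along the tool's x, y, z in mm, then the turn, a rotation vector about the tool's x, y, z in degrees. A call has exactly 5 rows; each row is the pose to reach, as a shift and turn from the pose measured when the call began, along the tool's axes at that moment; what a row does not reach only later rows make up. A row lasts 1/8 s, in which the tool goes at most 62.5 mm and 10.7 degrees, less where a joint would pass 70% of its speed; a pose out of reach is approached as far as the arm can. A call with a gripper value outside its range is refused whole. "jaw" is the opening, from 0 (shut) to 1 (fully open), set as the call begins (left out, the last holds). The fingers move at their own pace and stop on an object; the grip force is fixed at half the most. Time passes only in rows, so rows that repeat a pose let the fingers close, or fill a call up. It gives the time, the measured TCP pose, the force and the opening at its end, in the units of the state.
- get_obs(): the state, without advancing time (a new reading comes with each control period).
- grab_frame(name): name is "scene" or "side" or "wrist"; returns a dict with "pixels" (384x512x3 uint8, blue, green, red), "K" (3x3 intrinsics, pixels), "R" (3x3) and "t" (3): a world point X has camera coordinates R X + t; the wrist camera has in their place "mount" (4x4, takes a point from camera to tool coordinates, whose origin is the TCP and whose axes are the flange's). Camera axes: x right, y down, z forward; pixel columns grow to the right and rows downward; lengths in m; the calibration is good to about 2 mm. A picture is of the moment at which its call begins: read the wrist's pose just before it. There is no depth.
- finish_job(): hands the job in, once; it reports no verdict.
The state is a dict: "clock": time; "joints": joint angles; "joint_vel": joint speeds; "tau": joint torques, N m; "tool_pos": TCP position; "tool_rot": TCP orientation; "contact_force": force on the tool from outside, world axes, zero at the start; "ft_torque": the same for the moment, N m; "opening": opening from 0.0 (shut) to 1.0 (fully open).
Only numpy, scipy, OpenCV 4.12 (cv2) and the standard library are available. Lean on these libraries where they do the work, as an engineer would, in place of code of your own. Each camera call takes 0.05 s, during which the arm holds its last target.

## Task

Lift the white carrier plate off its black rubber pad by the black handle, bring it level over the mount with its orange dot on the side of the mount's orange dot, and press it down until both sprung roller catches have snapped over its side bars and drawn it fully home on all three balls; the mount's deck is jacked to a different height each time, so feel for it. The balls dent easily: never push harder than about 20 N, and do not drop or ram it. Let go, do not tip the plate over, and leave the other things on the bench where they are.

Things in the scene. Friction and masses are not known exactly. Their poses are not given: they have to be found in the camera images.
- plate_handle (a point): centre of the carrier plate's black handle, axes as the plate's. Upright block 36 mm (x) by 22 mm (y) by 46 mm tall in the middle of the plate: grip its 22 mm width, across y, firmly (30 to 50 N), or it slips and tilts under the push. This point is 52 mm above the plate's foot soles, 28 mm above its top face, 18 mm below the handle's top.
- plate: the loose white carrier plate, 120 (x) by 116 (y) by 8 mm, 0.3 to 0.55 kg; origin at its centre, level with the soles of its four corner feet; the plate's underside is 16 mm and its top face 24 mm above the soles. Two white dials, 28 mm across and up to 20 mm high, are fixed on top at its -x side.
- plate_groove (a point): apex of the steel vee groove under the plate's +x side, 16 mm above the foot soles. There are three such grooves, at (x, y) = (38, 0), (-25, 32), (-25, -32) mm from the plate's centre, each pointing at the centre: 90 degrees, 24 mm wide at the mouth, lower edges 4 mm above the soles.
- plate_bar (a point): middle of the steel side bar on the plate's +y edge; an equal one is on the -y edge. 8 mm round, 28 mm long, along x; axis 62 mm from the plate's centre and 20 mm above the foot soles.
- plate_dot (a point): orange dot on the plate's top face, 50 mm from its centre towards its own +x; marks the side that goes with the mount's orange dot.
- mount: fixed foot of the kinematic mount, dark steel, 126 (x) by 104 (y) by 14 mm; origin at the centre of its underside on the table, z up. It carries the aluminium deck (110 by 96 mm, orange dot on a tab at its +x side) with balls and catches. The plate goes on with its centre over this origin and its x, y along the mount's.
- mount_foot (a point): centre of the foot's top, 14 mm above the table. A jack screw sets the deck, level, 0 to 36 mm above its lowest position: a different height each time, firmly locked, NOT reported. With the plate fully home the handle's centre is 95 mm (deck lowest) to 131 mm (highest) above the table: find the height by feel.
- mount_ball_xy (a point): point at the foot's top straight below the +x ball. The deck's three steel balls are 16 mm across, centres 48 to 84 mm above the table by deck height, at (x, y) = (38, 0), (-25, 32), (-25, -32) mm. The grooves reach them 9 mm above home and centre the plate from up to 8 mm off if it can shift; keep it level, or it can jam askew.
- catch_left (a joint): outward travel (m, 0 to 0.008) of the red sprung catch with its brass roller (8 mm round, along x) on the deck at y = +67 mm, roller axis 66 to 102 mm above the table by deck height. 0: at rest. With the plate home it reads about 0.0024. The plate's side bars meet both rollers 9 mm above home. Pressing them past takes 8 to 15 N beyond the plate's weight, more if off centre in y.
- catch_right (a joint): the same catch at y = -67 mm. 3 mm above home the bars pass the rollers: the resistance vanishes and the springs pull the plate down to its seat, where it turns firm. A plate left lying on the rollers (catches near 0) is not home. The catches' tops stand 5 mm above the roller axes.
- pad: black rubber pad, 170 mm square, 4 mm thick, fixed on the table; origin at the centre of its underside. The carrier plate stands near its centre at the start.
- sleeve0_mid (a point): white open sleeve (cup) 68 mm across, 95 mm tall; its mid-height point. Bystander.
- sleeve1_mid (a point): white open sleeve (cup) 68 mm across, 95 mm tall; its mid-height point. Bystander.
- sleeve2_mid (a point): white open sleeve (cup) 68 mm across, 95 mm tall; its mid-height point. Bystander.
- dial_tray_mid (a point): blue tray of grey dials, 110 by 160 mm, 38 mm high; point 14 mm above the table. Bystander.
- box_white_mid (a point): flat white box 160 by 230 mm, 45 mm high; its centre. Bystander.
- sample_tray_mid (a point): white tray of plaster balls, 150 by 200 mm, 37 mm high; point 12 mm above the table. Bystander.
- screwdriver_grip (a point): screwdriver lying on the bench; its grip. Bystander.
Things that resemble listed ones, but are neither listed nor needed, are in the scene too. What is shaped like the mount but green is not meant.

How it is judged:
By the outcome, as a careful person would: the job done as asked, in the order asked, and still so for the second after the job is handed in, with the robot touching nothing.
It also fails if it takes over 51 s, if anything falls off the work surface, if the arm or the gripper's body presses on something with over 40 N, if the wrist force passes 120 N, or if a joint passes its speed limit or range.

## Working session

There is one attempt and no reset: what is moved stays moved. The work goes in short steps, Python scripts to look and compute and a tool call to move; the robot and the scene stay as the last step left them, time stands still between calls to the robot, and variables do not carry over. Pictures are saved under pics/ and viewed, and the job is handed in when it is done.

Besides the shell and the picture viewer there is one more tool, called by a JSON object that holds its "method" and its "body", one argument or row to a line. step_arm: Moves the arm, as the interface text tells. Its arguments: {"type":"object","properties":{"commands":{"type":"string"},"jaw":{"type":"number"}},"required":["commands"]}

```bash
mkdir -p pics; ls
python3 - <<'E'
from cell import *
import cv2,numpy as np
o=get_obs()
for k in o: print(k,np.round(o[k],4))
for n in ["scene","side","wrist"]:
    f=grab_frame(n); cv2.imwrite(f"pics/{n}0.png",f["pixels"])
    print(n,{k:np.round(f[k],4).tolist() for k in f if k!="pixels"})
E
```

```text
pics
clock 0.0
joints [-1.1295  0.6159 -0.0126  1.4249  0.0081  1.1034 -0.0404]
joint_vel [-0.001   0.0005 -0.0005  0.0004 -0.0007 -0.001   0.0001]
tau [-0.00000e+00 -4.58934e+01  2.09000e-01 -1.65742e+01 -6.12000e-02
  2.07000e-02  2.00000e-04]
tool_pos [0.2927 0.5794 0.1974]
tool_rot [-3.000e-04  2.317e-01  9.728e-01 -1.300e-03]
contact_force [ 0.2759  0.4547 -1.3241]
ft_torque [-0.0377  0.0185  0.0283]
opening 1.0014
scene {'K': [[473.3808, 0.0, 248.9309], [0.0, 473.3808, 194.1462], [0.0, 0.0, 1.0]], 'R': [[-0.0213, 0.9998, 0.0035], [0.8048, 0.0192, -0.5932], [-0.5931, -0.0098, -0.805]], 't': [0.0281, -0.3442, 1.8439]}
side {'K': [[419.9481, 0.0, 244.7273], [0.0, 419.9481, 195.4637], [0.0, 0.0, 1.0]], 'R': [[0.9132, -0.4075, 0.0065], [-0.2819, -0.6432, -0.7119], [0.2943, 0.6482, -0.7023]], 't': [-0.4428, 0.1648, 1.4779]}
wrist {'K': [[333.5215, 0.0, 261.3146], [0.0, 333.5215, 192.009], [0.0, 0.0, 1.0]], 'mount': [[0.0004, -0.9606, -0.278, 0.0774], [1.0, 0.0005, -0.0003, -0.0002], [0.0004, -0.278, 0.9606, -0.1858], [0.0, 0.0, 0.0, 1.0]]}
```

View pics/scene0.png

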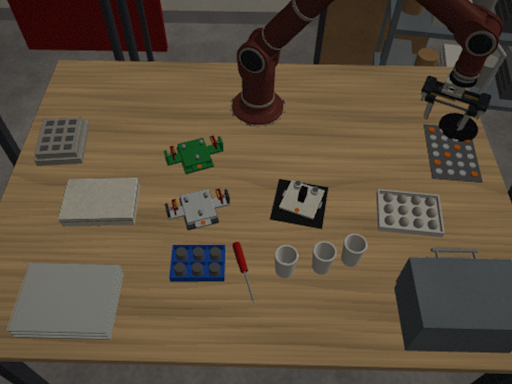

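View pics/side0.png

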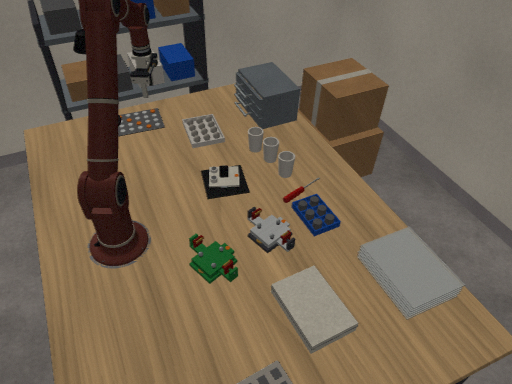

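View pics/wrist0.png

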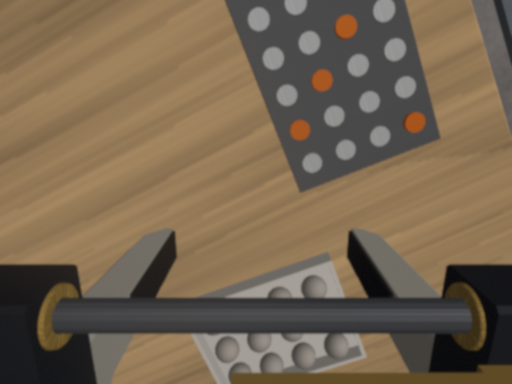

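Candidates for the mount are the grey deck at scene (199,209), which matches the description, and the green one at (195,155), which is the decoy. The white plate with the black handle on the black pad is at (301,200). Other white things are the box at (100,200), the paper stack at (68,300) and the ball tray at (410,212). I'll check the first three in close crops.

Run:
```python
import cv2,numpy as np
s=cv2.imread('pics/scene0.png'); d=cv2.imread('pics/side0.png')
a=cv2.resize(s[165:240,155:335],None,fx=4.4,fy=4.4,interpolation=cv2.INTER_CUBIC)
cv2.imwrite('pics/c1.png',a)
a=cv2.resize(d[155:285,180:310],None,fx=4.6,fy=4.6,interpolation=cv2.INTER_CUBIC)
cv2.imwrite('pics/c2.png',a)
```

```text
(no output)
```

View pics/c1.png

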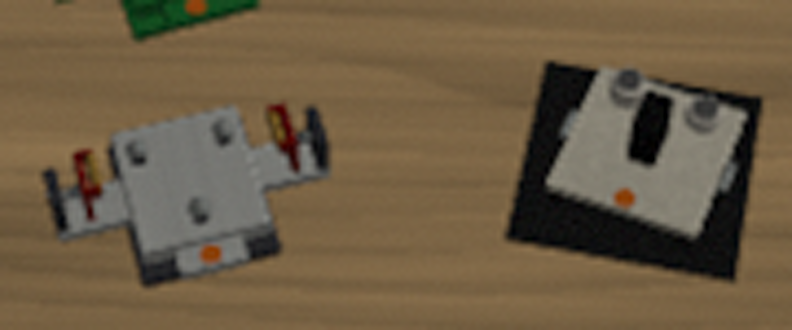

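View pics/c2.png

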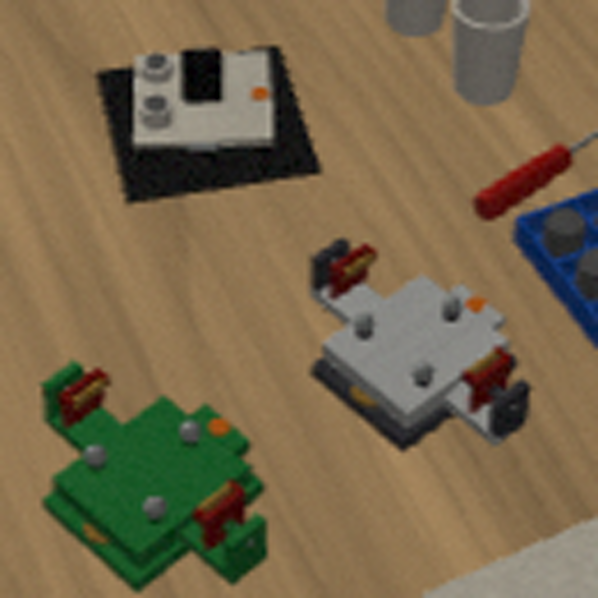

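The crops confirm the choice: the grey deck has its orange tab at the bottom (towards world +x) and the plate has its orange dot the same way. Next I'll localise both from the two fixed views.

```bash
cat > h.py <<'E'
import cv2,numpy as np
from scipy.spatial.transform import Rotation as Rn
def ray(f,uv,pose=None):
    d=np.linalg.inv(f["K"])@np.array([uv[0],uv[1],1.0])
    if "mount" in f:
        M=np.array(f["mount"]); p,q=pose; R=Rn.from_quat([q[1],q[2],q[3],q[0]]).as_matrix()
        return np.array(p)+R@M[:3,3], R@M[:3,:3]@d
    R=np.array(f["R"]); return -R.T@np.array(f["t"]), R.T@d
def onz(f,uv,z,pose=None):
    c,d=ray(f,uv,pose); return c+d*(z-c[2])/d[2]
def tri(rs):
    A=np.zeros((3,3));b=np.zeros(3)
    for c,d in rs:
        d=d/np.linalg.norm(d);P=np.eye(3)-np.outer(d,d);A+=P;b+=P@c
    x=np.linalg.solve(A,b)
    e=[np.linalg.norm((np.eye(3)-np.outer(d,d)/(d@d))@(x-c)) for c,d in rs]
    return x,e
def proj(f,X,pose=None):
    if "mount" in f:
        M=np.array(f["mount"]); p,q=pose; R=Rn.from_quat([q[1],q[2],q[3],q[0]]).as_matrix()
        x=M[:3,:3].T@(R.T@(np.array(X)-np.array(p))-M[:3,3])
    else: x=np.array(f["R"])@X+f["t"]
    u=np.array(f["K"])@x; return u[:2]/u[2]
def orange(img):
    h=cv2.cvtColor(img,cv2.COLOR_BGR2HSV)
    m=cv2.inRange(h,(5,150,120),(20,255,255))
    n,l,s,c=cv2.connectedComponentsWithStats(m)
    return [(c[i].round(2).tolist(),int(s[i,4])) for i in range(1,n) if s[i,4]>5]
E
python3 - <<'E'
from cell import *
from h import *
S=grab_frame("scene");D=grab_frame("side")
print(orange(S["pixels"]));print(orange(D["pixels"]))
E
```

```text
[([431.42, 128.83], 12), ([456.81, 146.5], 16), ([447.2, 154.07], 15), ([436.94, 161.59], 17), ([199.12, 165.88], 8), ([474.19, 173.38], 16), ([296.5, 209.5], 12), ([202.5, 222.0], 12)]
[([151.89, 110.22], 9), ([128.56, 119.33], 9), ([138.5, 122.2], 10), ([148.5, 125.5], 8), ([236.0, 174.71], 7), ([283.1, 220.5], 10), ([227.5, 247.0], 12)]
```

Run:
```python
from cell import *
from h import *
S=grab_frame("scene");D=grab_frame("side")
for n,a,b in [("mdot",(202.5,222),(283.1,220.5)),("b+x",(200.5,212.7),(278.3,222)),("b+y",(206.6,194.1),(259.3,225.7)),("b-y",(186.1,199.5),(272,236.5)),("pdot",(296.5,209.5),(236,174.71))]:
    print(n,tri([ray(S,a),ray(D,b)]))
print(onz(S,(296.5,209.5),.028),onz(D,(236,174.71),.028))
for uv in [(297,164),(325,170)]: pass
c=lambda x,y:(155+x/4.4,165+y/4.4)
for uv in [(600,68),(748,112),(545,186),(698,238)]: print("corner",onz(S,c(*uv),.028))
for uv in [(652,95),(670,98)]: print("handletop",onz(S,c(*uv),.074))
```

```text
mdot (array([ 0.56283697, -0.16296416,  0.02952645]), [np.float64(0.0009795992451242263), np.float64(0.0009795992451241524)])
b+x (array([ 0.53718837, -0.17118278,  0.04224322]), [np.float64(0.0020481351188448367), np.float64(0.0020481351188450002)])
b+y (array([ 0.46644036, -0.15857864,  0.0433273 ]), [np.float64(0.00402425166050292), np.float64(0.0040242516605031396)])
b-y (array([ 0.48674416, -0.22173734,  0.04183234]), [np.float64(0.0020001202748139895), np.float64(0.0020001202748137926)])
pdot (array([0.50602511, 0.1351128 , 0.02709555]), [np.float64(0.0004230153859373794), np.float64(0.0004230153859370257)])
[0.50627688 0.13532424 0.028     ] [0.50578549 0.13368715 0.028     ]
corner [0.38819532 0.12260749 0.028     ]
corner [0.42754076 0.23252041 0.028     ]
corner [0.49890978 0.07884498 0.028     ]
corner [0.54185881 0.18815359 0.028     ]
handletop [0.44838335 0.15505667 0.074     ]
handletop [0.45081677 0.16802662 0.074     ]
```

The ball triangulation puts the deck near its lowest position, though that is rough. Next I'll work out the hover move over the plate.

```bash
cat >> h.py <<'E'
def delta(o,target,yaw_y=None):
    """shift (mm) in tool axes and rotvec (deg) so the tool points down at target, tool y at world angle yaw_y (deg, mod 180)"""
    q=o["tool_rot"]; R=Rn.from_quat([q[1],q[2],q[3],q[0]]).as_matrix()
    s=R.T@(np.array(target)-o["tool_pos"])*1000
    cur=np.degrees(np.arctan2(R[1,1],R[0,1]))
    if yaw_y is None: yaw_y=cur
    k=(yaw_y-cur+90)%180-90
    a=np.radians(cur+k); y=np.array([np.cos(a),np.sin(a),0]); z=np.array([0,0,-1.]); x=np.cross(y,z)
    r=Rn.from_matrix(R.T@np.c_[x,y,z]).as_rotvec(degrees=True)
    return np.round(s,1),np.round(r,2),round(cur,2)
E
python3 - <<'E'
from cell import *
from h import *
print(delta(get_obs(),(0.464,0.1555,0.20),68.6))
E
```

```text
(array([-344. , -301.8,   -1.5]), array([-0.03, -0.  , -5.4 ]), np.float64(63.2))
```

{"method": "step_arm", "body": {
  "commands": "-35 -30 0 0 0 -1; -80 -70 0 0 0 -2; -125 -110 0 0 0 -3; -170 -150 0 0 0 -4; -210 -185 0 0 0 -5.4",
  "jaw": 0.75
}}

```text
clock: 0.98
tool_pos: [0.3979, 0.3179, 0.1987]
tool_rot: [0.0, 0.186, 0.983, -0.0]
contact_force: [0.7, 0.2, 0.3]
opening: 0.751
```

Run:
```python
from cell import *
from h import *
print(delta(get_obs(),(0.464,0.1555,0.20),68.6))
```

```text
(array([-120.8, -127. ,   -1.2]), array([-0.02,  0.04, -0.02]), np.float64(68.58))
```

{"method": "step_arm", "body": {
  "commands": "-40 -42 0 0 0 0; -80 -85 -1 0 0 0; -121 -127 -1 0 0 0; -121 -127 -1 0 0 0; -121 -127 -1 0 0 0"
}}

```text
clock: 1.6
tool_pos: [0.464, 0.1563, 0.1999]
tool_rot: [0.0, 0.186, 0.983, 0.0]
contact_force: [0.8, 1.6, 0.4]
opening: 0.753
```

Run:
```python
from cell import *
from h import *
o=get_obs();print(o["tool_pos"],o["tool_rot"],o["clock"])
f=grab_frame("wrist");cv2.imwrite("pics/w1.png",f["pixels"])
import pickle;pickle.dump((f,(o["tool_pos"],o["tool_rot"])),open("w1.pkl","wb"))
print(orange(f["pixels"]))
```

```text
[0.46398144 0.15625128 0.19989534] [1.64897342e-04 1.85689821e-01 9.82608365e-01 2.51826399e-04] 1.6
[([254.66, 209.74], 111), ([116.83, 289.0], 6), ([99.71, 302.14], 92), ([115.5, 293.83], 6), ([96.76, 335.25], 107), ([428.74, 330.16], 19), ([178.0, 344.0], 19), ([109.9, 338.6], 30), ([194.5, 360.5], 12), ([192.13, 372.09], 23)]
```

View pics/w1.png

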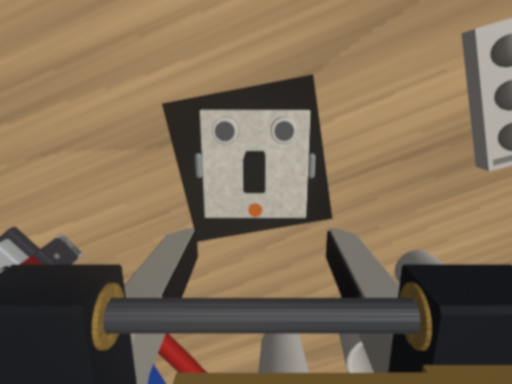

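The plate is seen square-on, its top spanning about (200,110) to (310,218), with the dot at (255,210) and the handle at (255,172). Now I'll measure it.

Run:
```python
from h import *
import pickle
f,p=pickle.load(open("w1.pkl","rb"))
im=f["pixels"]
g=cv2.cvtColor(im,cv2.COLOR_BGR2HSV)
m=((g[...,2]>140)&(g[...,1]<60)).astype(np.uint8)*255
m[:80]=0;m[235:]=0;m[:,:160]=0;m[:,335:]=0
m=cv2.morphologyEx(m,cv2.MORPH_OPEN,np.ones((3,3)))
cs=cv2.findContours(m,cv2.RETR_EXTERNAL,cv2.CHAIN_APPROX_NONE)[0]
c=max(cs,key=cv2.contourArea).reshape(-1,2)
# drop bars: edge points only
W=np.array([onz(f,u,.028,p)[:2] for u in c.astype(float)])
r=cv2.minAreaRect(W.astype(np.float32)*1000);print("rect",r)
# dark handle: top face
hm=(g[...,2]<60).astype(np.uint8)*255
n,l,s,ce=cv2.connectedComponentsWithStats(hm[140:200,220:290])
print([(ce[i]+[220,140],s[i]) for i in range(1,n)])
# edges: fit left/right below bars & top/bottom edges
def fit(sel): 
    vx,vy,x,y=cv2.fitLine(W[sel].astype(np.float32)*1000,cv2.DIST_HUBER,0,.01,.01).ravel();return np.degrees(np.arctan2(vy,vx)),x,y
x,y=c[:,0],c[:,1]
print("top",fit((y<115)&(x>210)&(x<300)));print("bot",fit((y>212)&(x>212)&(x<300)))
print("L",fit((x<212)&(y>115)&(y<148)),fit((x<212)&(y>182)&(y<212)));print("R",fit((x>300)&(y>115)&(y<148)),fit((x>300)&(y>182)&(y<212)))
d=onz(f,(254.66,209.74),.028,p);print("dot",d)
v=cv2.resize(im[90:230,180:330],None,fx=4,fy=4);cv2.imwrite("pics/c3.png",v)
print("TCP-axis handle proj",proj(f,[p[0][0],p[0][1],.074],p))
```

```text
rect ((457.4302062988281, 150.783447265625), (115.81629180908203, 117.46456146240234), 68.62091064453125)
[(array([253.67181467, 171.74646075]), array([ 24,  12,  20,  40, 777], dtype=int32))]
top (np.float32(68.62849), np.float32(403.7951), np.float32(174.61226))
bot (np.float32(68.62109), np.float32(508.51886), np.float32(120.172066))
L (np.float32(-21.611858), np.float32(402.92105), np.float32(111.65403)) (np.float32(-21.491018), np.float32(473.15387), np.float32(83.96356))
R (np.float32(-21.601479), np.float32(440.32095), np.float32(218.93552)) (np.float32(-21.882502), np.float32(511.17596), np.float32(190.81558))
dot [0.50498095 0.13183865 0.028     ]
TCP-axis handle proj [261.56481432 179.2091214 ]
```

View pics/c3.png

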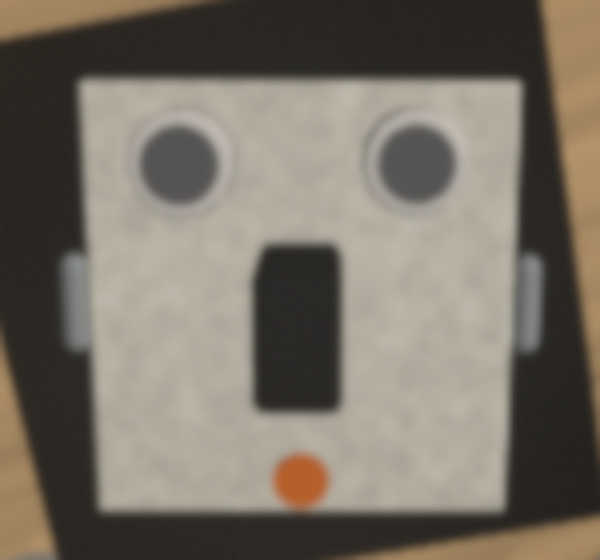

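Run:
```python
from cell import *
from h import *
import pickle
f,p=pickle.load(open("w1.pkl","rb"))
for z in(.03,.074): print(proj(f,[.458,.1509,z],p))
print(onz(f,(254.6,171.5),.074,p))
print(delta(get_obs(),(0.458,.1509,.056),68.6))
```

```text
[254.93962086 166.19250921]
[254.09700002 175.54454375]
[0.45448892 0.15281647 0.074     ]
(array([  3. ,  -8. , 143.9]), array([0.04, 0.01, 0.12]), np.float64(68.72))
```

{"method": "step_arm", "body": {
  "commands": "4 -8 20 0 0 0; 4 -8 50 0 0 0; 4 -8 75 0 0 0; 4 -8 80 0 0 0; 4 -8 80 0 0 0"
}}

```text
clock: 2.28
tool_pos: [0.4569, 0.1525, 0.1201]
tool_rot: [0.0, 0.184, 0.983, 0.001]
contact_force: [0.1, 0.1, 1.0]
opening: 0.752
```

Run:
```python
from cell import *
from h import *
o=get_obs();print(delta(o,(0.457,.1509,.056),68.6))
f=grab_frame("wrist");cv2.imwrite("pics/w2.png",f["pixels"])
p=(o["tool_pos"],o["tool_rot"]);print(proj(f,[.457,.151,.074],p))
```

```text
(array([-0.6, -1.5, 64.1]), array([ 0.07, -0.  ,  0.25]), np.float64(68.85))
[259.75490551 206.29472341]
```

View pics/w2.png

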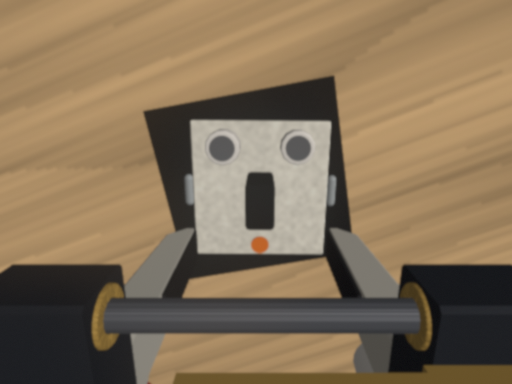

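The handle sits at (260,201), centred between the fingertips, and matches the prediction (260,206). I'll descend and close.

{"method": "step_arm", "body": {
  "commands": "0 -1.5 20 0 0 0.2; 0 -1.5 40 0 0 0.2; 0 -1.5 56 0 0 0.2; 0 -1.5 64 0 0 0.2; 0 -1.5 64 0 0 0.2"
}}

```text
clock: 2.95
tool_pos: [0.4572, 0.1512, 0.0568]
tool_rot: [0.001, 0.185, 0.983, 0.001]
contact_force: [-0.4, 0.3, -0.1]
opening: 0.752
```

{"method": "step_arm", "body": {
  "commands": "0 0 0 0 0 0; 0 0 0 0 0 0; 0 0 0 0 0 0; 0 0 0 0 0 0; 0 0 0 0 0 0",
  "jaw": 0.1
}}

```text
clock: 3.58
tool_pos: [0.4573, 0.1512, 0.0569]
tool_rot: [0.001, 0.185, 0.983, 0.001]
contact_force: [-0.8, 0.1, 1.0]
opening: 0.267
```

{"method": "step_arm", "body": {
  "commands": "0 0 0 0 0 0; 0 0 0 0 0 0; 0 0 0 0 0 0; 0 0 0 0 0 0; 0 0 0 0 0 0",
  "jaw": 0.0
}}

```text
clock: 4.2
tool_pos: [0.4572, 0.1512, 0.0569]
tool_rot: [0.001, 0.185, 0.983, 0.001]
contact_force: [0.1, 0.2, 0.0]
opening: 0.005
```

The opening went to 0.005, so nothing is gripped. I'll look.

Run:
```python
from cell import *
from h import *
o=get_obs();print(o["opening"],o["tool_pos"],o["tool_rot"])
f=grab_frame("wrist");cv2.imwrite("pics/w3.png",f["pixels"])
a=grab_frame("side")["pixels"];b=grab_frame("scene")["pixels"]
cv2.imwrite("pics/s3.png",np.hstack([cv2.resize(a[120:220,170:280],None,fx=3.5,fy=3.5),cv2.resize(b[150:250,245:355],None,fx=3.5,fy=3.5)]))
```

```text
0.005363323495029469 [0.45723385 0.15121081 0.05686099] [8.03946462e-04 1.85463683e-01 9.82650296e-01 9.85396518e-04]
```

View pics/w3.png

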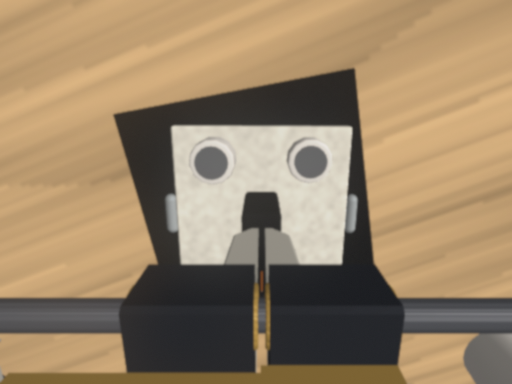

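View pics/s3.png

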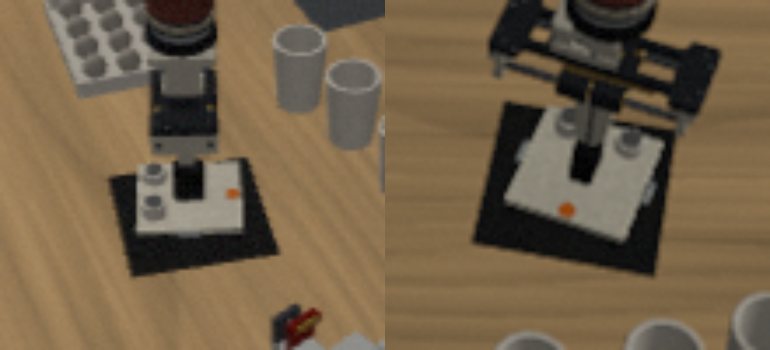

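Run:
```python
from cell import *
from h import *
o=get_obs();p=o["tool_pos"]
out=[]
for n in("scene","side"):
    f=grab_frame(n);im=f["pixels"]
    c=proj(f,p);x,y=int(c[0]),int(c[1]);k=10
    v=cv2.resize(im[y-30:y+25,x-35:x+35],None,fx=k/2*1.1,fy=k/2*1.1,interpolation=cv2.INTER_CUBIC);s=k/2*1.1
    for z,col in((-.019,(0,255,0)),(0,(0,0,255)),(.019,(255,0,0)),(.0345,(255,255,0))):
        u=proj(f,p+[0,0,z]);cv2.circle(v,(int((u[0]-x+35)*s),int((u[1]-y+30)*s)),3,col,-1)
    out.append(v)
cv2.imwrite("pics/tcp3.png",np.hstack(out))
```

```text
(no output)
```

View pics/tcp3.png

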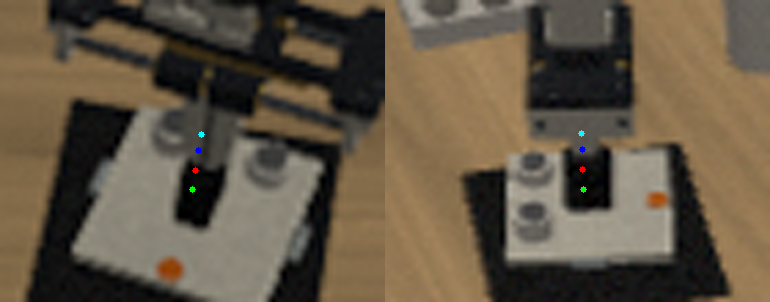

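The fingertips end about 17 mm above the reported TCP, at about z = 0.074, which is just over the handle top. In both fixed views and the wrist view they are roughly 36 mm shorter than the stated geometry. I'll open, measure the tip depth again from the wrist view, and go lower.

{"method": "step_arm", "body": {
  "commands": "0 0 -2 0 0 0; 0 0 -2 0 0 0; 0 0 -2 0 0 0; 0 0 -2 0 0 0; 0 0 -2 0 0 0",
  "jaw": 0.45
}}

```text
clock: 5.08
tool_pos: [0.4572, 0.1512, 0.0589]
tool_rot: [0.001, 0.185, 0.983, 0.001]
contact_force: [0.2, 0.0, -0.2]
opening: 0.44
```

Run:
```python
from cell import *
from h import *
o=get_obs();print(o["opening"],o["tool_pos"],o["contact_force"])
f=grab_frame("wrist");a=f["pixels"]
cv2.imwrite("pics/w4.png",cv2.resize(a[150:330,130:390],None,fx=3,fy=3,interpolation=cv2.INTER_CUBIC))
s=grab_frame("side");c=proj(s,o["tool_pos"]);x,y=int(c[0]),int(c[1]);print(c)
cv2.imwrite("pics/s4.png",cv2.resize(s["pixels"][y-45:y+25,x-45:x+45],None,fx=8,fy=8,interpolation=cv2.INTER_CUBIC))
```

```text
0.43970456044721223 [0.45723272 0.15122725 0.05886349] [ 0.22673011  0.00638952 -0.16238624]
[222.96886886 169.48199055]
```

View pics/w4.png

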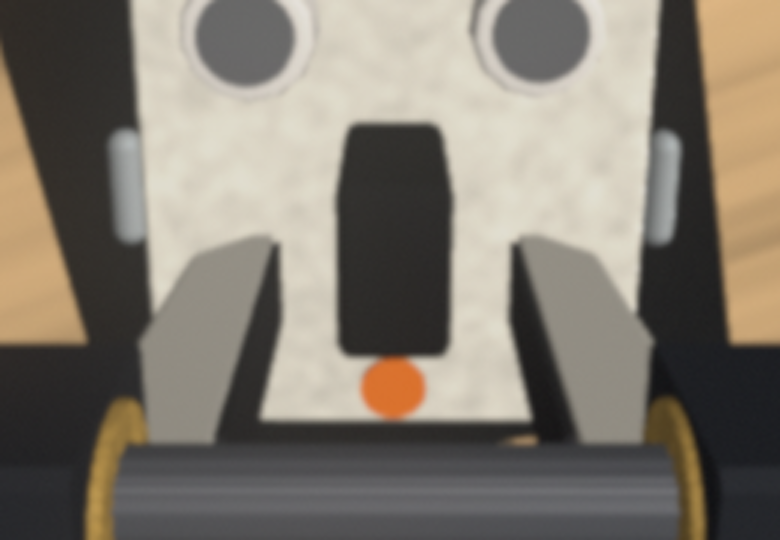

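View pics/s4.png

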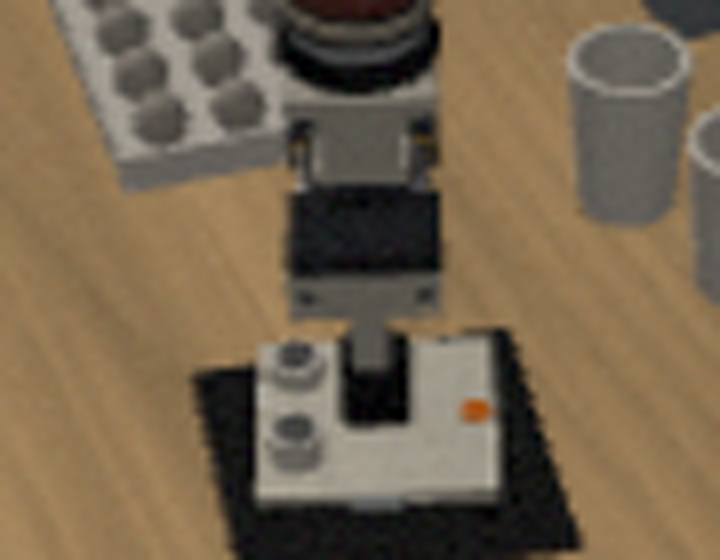

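Run:
```python
from cell import *
from h import *
o=get_obs();p=o["tool_pos"];s=grab_frame("side")
yd=np.array([.365,.931,0])
for v in (169.5,170.3,171):
  for d in(.0205,.026,.032):
    c,r=ray(s,(224,v)); k=((p-yd*d-c)@yd)/(r@yd); print(v,d,(c+k*r).round(4))
```

```text
169.5 0.0205 [0.4538 0.1305 0.0765]
169.5 0.026 [0.4519 0.1254 0.0813]
169.5 0.032 [0.4498 0.1198 0.0865]
170.3 0.0205 [0.4537 0.1306 0.0723]
170.3 0.026 [0.4518 0.1254 0.0772]
170.3 0.032 [0.4496 0.1198 0.0824]
171 0.0205 [0.4536 0.1306 0.0687]
171 0.026 [0.4517 0.1255 0.0735]
171 0.032 [0.4496 0.1198 0.0788]
```

{"method": "step_arm", "body": {
  "commands": "0 0 6 0 0 0; 0 0 12 0 0 0; 0 0 18 0 0 0; 0 0 24 0 0 0; 0 0 28 0 0 0"
}}

```text
clock: 5.85
tool_pos: [0.4571, 0.1512, 0.0303]
tool_rot: [0.001, 0.185, 0.983, 0.001]
contact_force: [0.1, -0.4, 0.1]
opening: 0.454
```

Run:
```python
from cell import *
from h import *
o=get_obs();print(o["opening"],o["tool_pos"],o["contact_force"])
f=grab_frame("wrist");a=f["pixels"]
cv2.imwrite("pics/w5.png",a)
s=grab_frame("side");c=proj(s,o["tool_pos"]);x,y=int(c[0]),int(c[1]);print(c)
cv2.imwrite("pics/s5.png",cv2.resize(s["pixels"][y-45:y+25,x-45:x+45],None,fx=8,fy=8,interpolation=cv2.INTER_CUBIC))
```

```text
0.4540204576109609 [0.45714764 0.1512027  0.0303236 ] [ 0.12098165 -0.40376043  0.13675689]
[223.16340171 174.85062976]
```

View pics/w5.png

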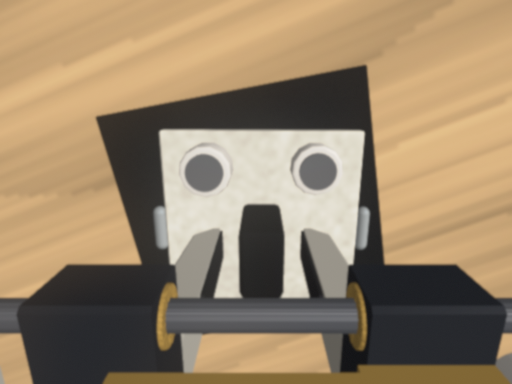

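View pics/s5.png

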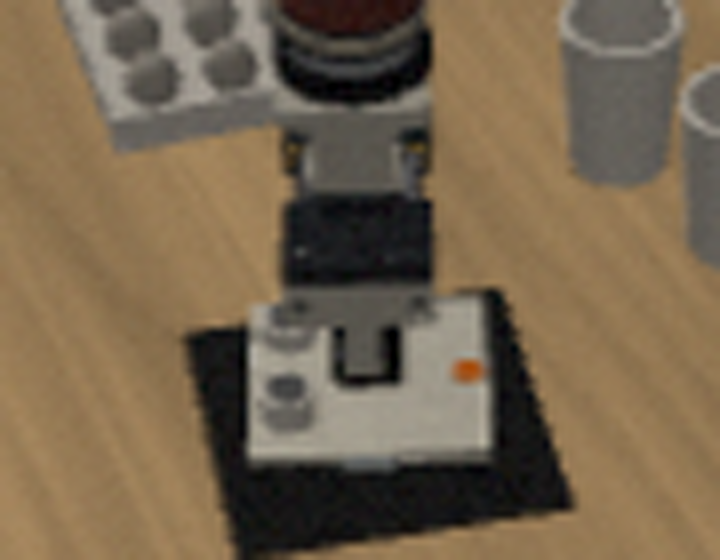

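The fingers now flank the handle. I'll go 8 mm lower and close.

{"method": "step_arm", "body": {
  "commands": "0 0 2 0 0 0; 0 0 4 0 0 0; 0 0 6 0 0 0; 0 0 8 0 0 0; 0 0 8 0 0 0"
}}

```text
clock: 6.58
tool_pos: [0.4569, 0.1511, 0.0222]
tool_rot: [0.0, 0.185, 0.983, 0.001]
contact_force: [0.1, 0.0, 0.9]
opening: 0.45
```

{"method": "step_arm", "body": {
  "commands": "0 0 0 0 0 0; 0 0 0 0 0 0; 0 0 0 0 0 0; 0 0 0 0 0 0; 0 0 0 0 0 0",
  "jaw": 0.0
}}

```text
clock: 7.2
tool_pos: [0.4569, 0.1512, 0.0223]
tool_rot: [0.0, 0.186, 0.983, 0.001]
contact_force: [-0.2, 1.1, 1.1]
opening: 0.233
```

Opening 0.233 is about 21.7 mm, so the handle is gripped. Now I'll lift.

{"method": "step_arm", "body": {
  "commands": "0 0 -3 0 0 0; 0 0 -10 0 0 0; 0 0 -30 0 0 0; 0 0 -55 0 0 0; 0 0 -80 0 0 0"
}}

```text
clock: 7.82
tool_pos: [0.4562, 0.1508, 0.103]
tool_rot: [-0.0, 0.185, 0.983, 0.0]
contact_force: [0.5, 0.8, -4.4]
opening: 0.238
```

{"method": "step_arm", "body": {
  "commands": "0 0 -20 0 0 0; 0 0 -40 0 0 0; 0 0 -48 0 0 0; 0 0 -48 0 0 0; 0 0 -48 0 0 0"
}}

```text
clock: 8.45
tool_pos: [0.4554, 0.1504, 0.1501]
tool_rot: [-0.001, 0.185, 0.983, -0.0]
contact_force: [-0.4, -0.0, -5.0]
opening: 0.237
```

Run:
```python
from cell import *
from h import *
o=get_obs();print(o["opening"],o["tool_pos"],o["tool_rot"],o["contact_force"],o["ft_torque"])
f=grab_frame("wrist");a=f["pixels"]
cv2.imwrite("pics/w6.png",a);print(orange(a))
S=grab_frame("scene");D=grab_frame("side")
print(orange(S["pixels"]),orange(D["pixels"]))
cv2.imwrite("pics/s6.png",np.hstack([cv2.resize(S["pixels"][130:240,150:340],None,fx=2,fy=2),cv2.resize(D["pixels"][100:210,170:320],None,fx=2,fy=2)]))
```

```text
0.23729088274258994 [0.45538035 0.15043456 0.1501228 ] [-1.13627086e-03  1.85450739e-01  9.82652883e-01 -2.09548933e-04] [-3.53851331e-01 -1.46209084e-03 -4.96323169e+00] [ 0.0718221  -0.00449083  0.02399028]
[([316.08, 303.81], 26), ([317.25, 328.0], 12), ([208.2, 340.17], 54), ([317.14, 336.14], 7), ([34.68, 365.91], 106)]
[([431.33, 128.93], 15), ([456.84, 146.47], 19), ([447.19, 154.19], 16), ([437.0, 161.5], 20), ([198.8, 166.0], 10), ([474.0, 173.5], 18), ([299.77, 184.77], 13), ([202.5, 222.0], 12)] [([152.1, 110.1], 10), ([138.5, 122.2], 10), ([148.5, 125.2], 10), ([235.5, 150.0], 8), ([283.25, 220.62], 8), ([227.5, 247.0], 12)]
```

View pics/w6.png

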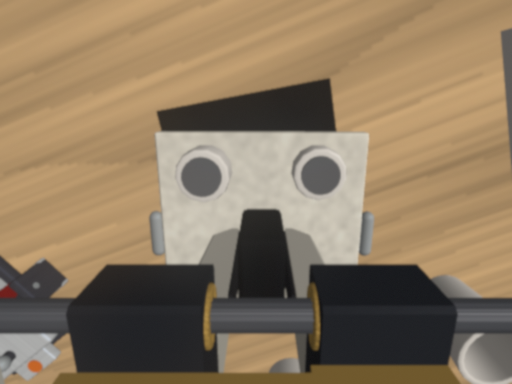

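View pics/s6.png

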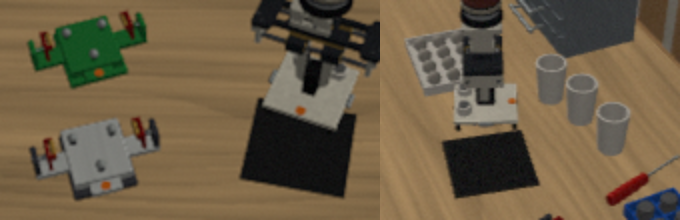

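The plate is held level (about 5 N weight). I'll check its offset in the hand by triangulating the dot, then move to a spot where the wrist camera sees the mount past the plate.

Run:
```python
from cell import *
from h import *
o=get_obs();S=grab_frame("scene");D=grab_frame("side")
x,e=tri([ray(S,(299.77,184.77)),ray(D,(235.5,150.))]);print(x,e)
print(o["tool_pos"]+np.array([.0466,-.0182,-.0222+.028]))
print(delta(o,(.605,-.149,.19),107.6))
```

```text
[0.50444966 0.13403296 0.15516817] [np.float64(0.0006229141643773933), np.float64(0.0006229141643773743)]
[0.50229311 0.13235828 0.15602683]
(array([-248.1, -224.6,  -40.1]), array([ 1.000e-02, -1.100e-01, -3.897e+01]), np.float64(68.63))
```

{"method": "step_arm", "body": {
  "commands": "-30 -27 -8 0 0 -5; -70 -63 -20 0 0 -11; -115 -104 -30 0 0 -18; -155 -140 -40 0 0 -24; -190 -172 -40 0 0 -30"
}}

```text
clock: 9.32
tool_pos: [0.5714, -0.0813, 0.1907]
tool_rot: [0.0, -0.076, 0.997, -0.0]
contact_force: [0.6, 0.8, -3.8]
opening: 0.236
```

Run:
```python
from cell import *
from h import *
o=get_obs();print(o["opening"],delta(o,(.605,-.149,.19),107.6))
```

```text
0.23629114740552884 (array([-22.9, -72. ,   0.8]), array([-0.01,  0.02, -8.87]), np.float64(98.73))
```

{"method": "step_arm", "body": {
  "commands": "-8 -25 0 0 0 -3; -16 -50 1 0 0 -6; -23 -72 1 0 0 -9; -23 -72 1 0 0 -9; -23 -72 1 0 0 -9"
}}

```text
clock: 9.95
tool_pos: [0.6044, -0.1474, 0.1892]
tool_rot: [-0.0, -0.154, 0.988, 0.001]
contact_force: [0.5, 0.5, -5.5]
opening: 0.236
```

Run:
```python
from cell import *
from h import *
o=get_obs();print(o["opening"],o["tool_pos"],o["tool_rot"],o["joint_vel"].max())
f=grab_frame("wrist");a=f["pixels"]
import pickle;pickle.dump((f,(o["tool_pos"],o["tool_rot"])),open("w7.pkl","wb"))
cv2.imwrite("pics/w7.png",a);print(orange(a))
cv2.imwrite("pics/w7c.png",cv2.resize(a[0:150,130:400],None,fx=2.9,fy=2.9,interpolation=cv2.INTER_CUBIC))
```

```text
0.23576926534180986 [ 0.60441498 -0.14741335  0.18920057] [-4.85754481e-04 -1.54271026e-01  9.88028007e-01  9.34199796e-04] 0.005678762336214837
[([178.23, 52.64], 222), ([336.0, 52.65], 217), ([257.06, 126.35], 104), ([207.62, 304.38], 8), ([208.12, 340.34], 76), ([316.5, 344.0], 6)]
```

View pics/w7.png

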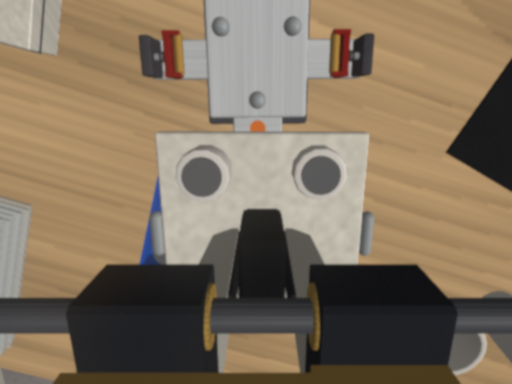

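View pics/w7c.png

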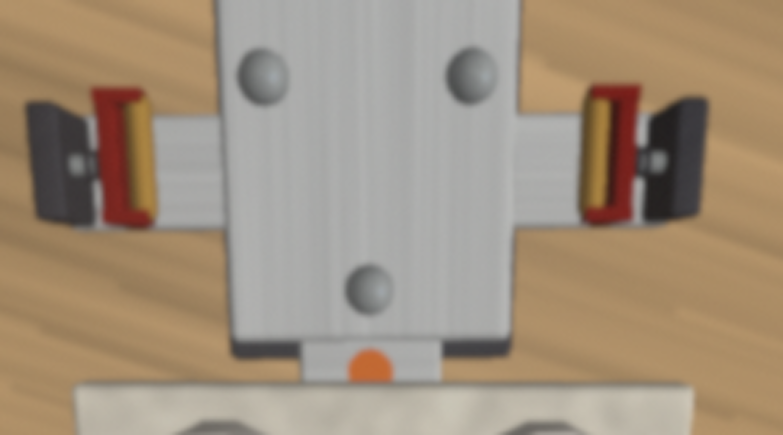

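The wrist view shows the whole mount: balls at (221,26), (292,26) and (257,100), with the orange tab on the near side. Because the ball spacing is known, it also gives the height.

Run:
```python
from h import *
import pickle
f,p=pickle.load(open("w7.pkl","rb"))
B=[(220.7,26.2),(292.4,25.9),(257.2,100.)]
for z in (.045,.05,.055,.06,.065,.07,.08):
    l,r,x=[onz(f,b,z,p)[:2] for b in B]
    m=(l+r)/2; d=x-m; yaw=np.degrees(np.arctan2(d[1],d[0])); w=r-l
    a=np.radians(yaw); c=m+25*d/np.linalg.norm(d)/1000; c2=x-.038*d/np.linalg.norm(d)
    print(z,"sep",np.linalg.norm(w)*1e3,"len",np.linalg.norm(d)*1e3,"yaw",yaw, "yawW",np.degrees(np.arctan2(w[1],w[0])),c,c2)
```

```text
0.045 sep 64.58054880485948 len 64.21278875553674 yaw 18.100792806419506 yawW 107.99793338926071 [ 0.49824732 -0.18575035] [ 0.49940009 -0.18537355]
0.05 sep 63.602159434417615 len 63.23997091599376 yaw 18.100792806419474 yawW 107.99793338926072 [ 0.49910162 -0.18541176] [ 0.49932971 -0.18533721]
0.055 sep 62.62377006397575 len 62.26715307645068 yaw 18.100792806419477 yawW 107.99793338926071 [ 0.49995592 -0.18507318] [ 0.49925934 -0.18530086]
0.06 sep 61.64538069353387 len 61.29433523690765 yaw 18.10079280641946 yawW 107.99793338926075 [ 0.50081021 -0.18473459] [ 0.49918896 -0.18526452]
0.065 sep 60.666991323092006 len 60.32151739736463 yaw 18.10079280641947 yawW 107.99793338926072 [ 0.50166451 -0.184396  ] [ 0.49911858 -0.18522818]
0.07 sep 59.68860195265013 len 59.348699557821554 yaw 18.10079280641947 yawW 107.99793338926075 [ 0.5025188  -0.18405742] [ 0.4990482  -0.18519184]
0.08 sep 57.73182321176637 len 57.40306387873551 yaw 18.100792806419463 yawW 107.99793338926072 [ 0.5042274  -0.18338024] [ 0.49890744 -0.18511915]
```

Run:
```python
from cell import *
from h import *
import pickle
f,p=pickle.load(open("w7.pkl","rb"))
a=f["pixels"];g=cv2.cvtColor(a,cv2.COLOR_BGR2GRAY).astype(int)
# subpixel plate far edge rows & side edges
for u in (170,200,225,300,330,350): 
    col=g[110:145,u];k=np.argmax(np.abs(np.diff(col)));print(u,110+k,col[k-2:k+4])
for v in (145,160,180,200):
    r=g[v];print(v,140+np.argmax(np.diff(r[140:185])),350+np.argmin(np.diff(r[350:385])))
I=np.eye(3)
M=f["mount"]
def tool(u,z):
    d=M[:3,:3]@np.linalg.inv(f["K"])@np.array([u[0],u[1],1]);c=M[:3,3];return c+d*(z-c[2])/d[2]
for z in(-.004,-.0058,-.008):
    print(z,tool((156.3,131.3),z)*1e3,tool((368.7,131.3),z)*1e3)
```

```text
170 132 [136 128 133 150 165 175]
200 132 [131 126 134 152 168 177]
225 117 [162 146 118  87  71  68]
300 122 [ 66  67  82 112 137 146]
330 133 [134 133 148 168 182 189]
350 133 [130 131 150 172 185 191]
145 156 368
160 157 366
180 158 364
200 160 363
-0.004 [ 58.95713631 -56.6908501   -4.        ] [59.01955115 57.78647006 -4.        ]
-0.0058 [ 59.13982529 -56.12786406  -5.8       ] [59.2016221  57.21590835 -5.8       ]
-0.008 [ 59.36311183 -55.43977001  -8.        ] [59.42415327 56.51855516 -8.        ]
```

The deck is near its lowest: ball centres at about 0.049, so contact is expected at TCP z of about 0.070–0.077. The mount centre is (0.4993, -0.1853) with yaw 18.05°. In the hand, the plate's centre sits about 1.5 mm along its own +x from the TCP.

Run:
```python
from cell import *
from h import *
print(delta(get_obs(),(.4981,-.1863,.118),108.05))
```

```text
(array([113.3,  -5. ,  71.5]), array([ 0.1 , -0.02, -0.24]), np.float64(107.81))
```

{"method": "step_arm", "body": {
  "commands": "25 -1 0 0 0 -0.1; 55 -2 0 0 0 -0.2; 85 -4 8 0 0 -0.2; 113 -5 25 0 0 -0.2; 113 -5 45 0.1 0 -0.2"
}}

```text
clock: 10.62
tool_pos: [0.496, -0.1865, 0.1448]
tool_rot: [-0.001, -0.156, 0.988, -0.0]
contact_force: [0.6, -0.2, -4.7]
opening: 0.234
```

Run:
```python
from cell import *
from h import *
o=get_obs();print(delta(o,(.4981,-.1863,.118),108.05),o["contact_force"],o["ft_torque"])
```

```text
(array([-2.1, -0.4, 26.8]), array([-0.03, -0.1 , -0.14]), np.float64(107.91)) [ 0.56848137 -0.16482106 -4.69394265] [ 0.08261416 -0.05988631 -0.06345338]
```

{"method": "step_arm", "body": {
  "commands": "-2 -0.4 6 0 -0.1 -0.1; -2 -0.4 12 0 -0.1 -0.1; -2 -0.4 18 0 -0.1 -0.1; -2 -0.4 24 0 -0.1 -0.1; -2 -0.4 27 0 -0.1 -0.1"
}}

```text
clock: 11.25
tool_pos: [0.4979, -0.1862, 0.1174]
tool_rot: [-0.0, -0.157, 0.988, -0.0]
contact_force: [-1.4, 1.0, -3.9]
opening: 0.235
```

Run:
```python
from cell import *
from h import *
o=get_obs();print(delta(o,(.4981,-.1863,.118),108.05),o["contact_force"],o["ft_torque"])
f=grab_frame("wrist")["pixels"];s=grab_frame("side")["pixels"];c=grab_frame("scene")["pixels"]
cv2.imwrite("pics/w8.png",f)
cv2.imwrite("pics/s8.png",np.hstack([cv2.resize(s[170:270,210:320],None,fx=3.5,fy=3.5),cv2.resize(c[150:250,145:255],None,fx=3.5,fy=3.5)]))
```

```text
(array([-0.1, -0.1, -0.6]), array([-0.01, -0.02, -0.03]), np.float64(108.02)) [-1.41649295  1.04745317 -3.89920001] [0.06079887 0.04042271 0.01372976]
```

View pics/w8.png

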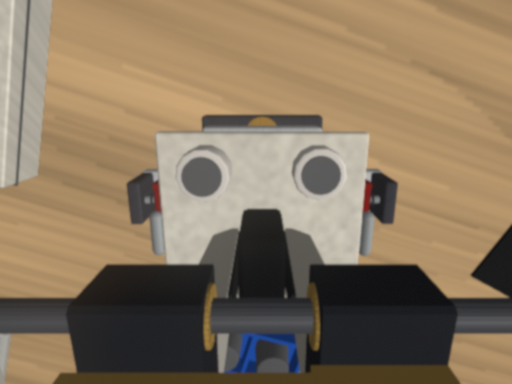

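View pics/s8.png

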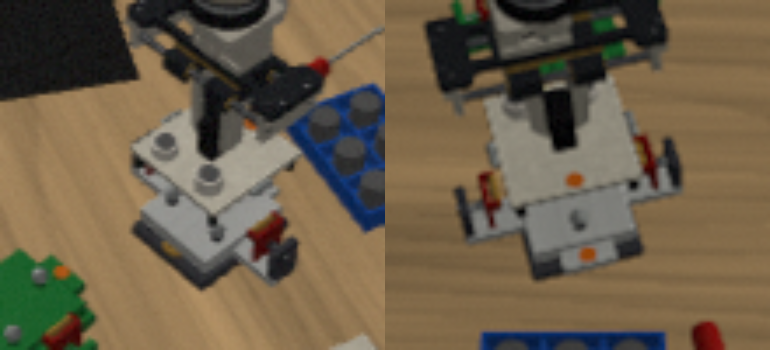

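It is aligned: the catches at u=129 and 396 are symmetric about the plate's middle at u=262.5, and the dots are on the same side. Now a slow guarded descent.

{"method": "step_arm", "body": {
  "commands": "0 0 4 0 0 0; 0 0 8 0 0 0; 0 0 12 0 0 0; 0 0 16 0 0 0; 0 0 18 0 0 0"
}}

```text
clock: 12.02
tool_pos: [0.4978, -0.1863, 0.0993]
tool_rot: [-0.0, -0.157, 0.988, -0.0]
contact_force: [-0.0, 0.5, -5.4]
opening: 0.238
```

{"method": "step_arm", "body": {
  "commands": "0 0 3 0 0 0; 0 0 6 0 0 0; 0 0 9 0 0 0; 0 0 12 0 0 0; 0 0 14 0 0 0"
}}

```text
clock: 12.65
tool_pos: [0.4978, -0.1863, 0.0851]
tool_rot: [-0.0, -0.157, 0.988, -0.0]
contact_force: [-0.8, 0.5, -4.6]
opening: 0.236
```

Run:
```python
from cell import *
from h import *
o=get_obs();print(delta(o,(.4981,-.1863,.08),108.05),o["contact_force"],o["ft_torque"])
```

```text
(array([-0.3, -0.1,  5.1]), array([ 0.  , -0.04, -0.04]), np.float64(108.01)) [-0.82807693  0.45624047 -4.57310226] [0.01371993 0.01741917 0.04877791]
```

{"method": "step_arm", "body": {
  "commands": "0 0 1 0 0 0; 0 0 2 0 0 0; 0 0 3 0 0 0; 0 0 4 0 0 0; 0 0 5 0 0 0"
}}

```text
clock: 13.28
tool_pos: [0.4978, -0.1863, 0.0801]
tool_rot: [-0.0, -0.157, 0.988, -0.0]
contact_force: [-0.1, 0.6, -5.1]
opening: 0.231
```

{"method": "step_arm", "body": {
  "commands": "0 0 1 0 0 0; 0 0 2 0 0 0; 0 0 3 0 0 0; 0 0 3.5 0 0 0; 0 0 4 0 0 0"
}}

```text
clock: 13.9
tool_pos: [0.4978, -0.1863, 0.076]
tool_rot: [-0.0, -0.157, 0.988, -0.0]
contact_force: [0.3, 0.1, -4.3]
opening: 0.234
```

{"method": "step_arm", "body": {
  "commands": "0 0 0.5 0 0 0; 0 0 1 0 0 0; 0 0 1.5 0 0 0; 0 0 2 0 0 0; 0 0 2.5 0 0 0"
}}

```text
clock: 14.52
tool_pos: [0.4978, -0.1863, 0.0735]
tool_rot: [-0.0, -0.156, 0.988, -0.0]
contact_force: [0.5, 0.3, -4.8]
opening: 0.235
```

{"method": "step_arm", "body": {
  "commands": "0 0 0.5 0 0 0; 0 0 1 0 0 0; 0 0 1.5 0 0 0; 0 0 2 0 0 0; 0 0 2 0 0 0"
}}

```text
clock: 15.15
tool_pos: [0.4979, -0.1861, 0.0721]
tool_rot: [-0.0, -0.157, 0.988, -0.0]
contact_force: [-2.4, 1.5, 3.5]
opening: 0.237
```

First contact is at TCP z of about 0.0725, so home should be near 0.063. There is a little lateral force, so I'll yield slightly along it and keep pressing in small steps.

{"method": "step_arm", "body": {
  "commands": "0.1 0.2 0.2 0 0 0; 0.2 0.4 0.5 0 0 0; 0.2 0.5 0.8 0 0 0; 0.2 0.5 1.0 0 0 0; 0.2 0.5 1.1 0 0 0"
}}

```text
clock: 15.78
tool_pos: [0.4982, -0.1863, 0.0718]
tool_rot: [0.001, -0.156, 0.988, -0.001]
contact_force: [-1.7, 0.9, 6.5]
opening: 0.234
```

```bash
cat > st.py <<'E'
from cell import *
from h import *
o=get_obs();q=o["tool_rot"];R=Rn.from_quat([q[1],q[2],q[3],q[0]]).as_matrix()
print(o["clock"],o["tool_pos"].round(5),"Ftool",(R.T@o["contact_force"]).round(2),"Ttool",(R.T@o["ft_torque"]).round(3),delta(o,(.4981,-.1863,.063),108.05)[:2],o["opening"])
E
python3 st.py
```

```text
15.775 [ 0.49823 -0.18633  0.07183] Ftool [ 1.34  1.37 -6.55] Ttool [-0.13  0.38  0.01] (array([0.1, 0.1, 8.8]), array([-0.1 ,  0.06, -0.05])) 0.23415624424283424
```

Run:
```python
from cell import *
from h import *
f=grab_frame("wrist")["pixels"];s=grab_frame("side")["pixels"];c=grab_frame("scene")["pixels"]
cv2.imwrite("pics/w9.png",cv2.resize(f[90:270,110:420],None,fx=2.5,fy=2.5,interpolation=cv2.INTER_CUBIC))
cv2.imwrite("pics/s9.png",np.hstack([cv2.resize(s[190:260,230:310],None,fx=5,fy=5,interpolation=cv2.INTER_CUBIC),cv2.resize(c[170:240,160:240],None,fx=5,fy=5,interpolation=cv2.INTER_CUBIC)]))
```

```text
(no output)
```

View pics/w9.png

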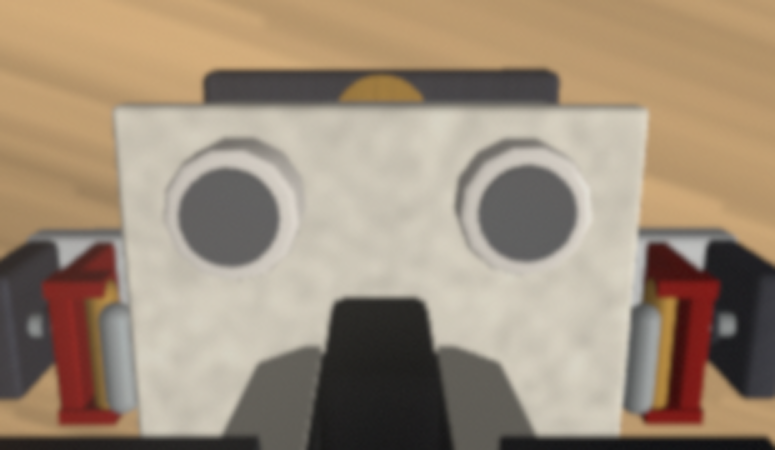

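View pics/s9.png

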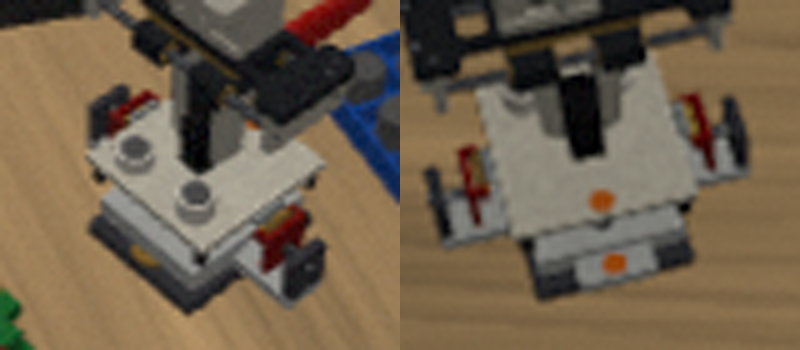

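The bars are just on the rollers: centred in y, and perhaps 1 mm too far to the plate's +x. I'll shift tool +x by 0.8 mm and press on.

{"method": "step_arm", "body": {
  "commands": "0.4 0.1 0.6 0 0 0; 0.8 0.2 0.9 0 0 0; 0.8 0.2 1.1 0 0 0; 0.8 0.2 1.2 0 0 0; 0.8 0.2 1.3 0 0 0"
}}

```text
clock: 16.55
tool_pos: [0.4986, -0.1869, 0.0713]
tool_rot: [0.002, -0.156, 0.988, -0.001]
contact_force: [-0.8, 1.7, 6.4]
opening: 0.237
```

```bash
python3 st.py
```

```text
16.55 [ 0.49862 -0.18689  0.07133] Ftool [ 0.24  1.88 -6.43] Ttool [-0.125  0.209  0.054] (array([0.3, 0.8, 8.3]), array([-0.2 ,  0.19, -0.05])) 0.2372242310855636
```

{"method": "step_arm", "body": {
  "commands": "0.3 0.4 0.8 -0.2 0.2 0; 0.5 0.9 1.2 -0.2 0.2 0; 0.6 1.0 1.5 -0.2 0.2 0; 0.6 1.0 1.7 -0.2 0.2 0; 0.6 1.0 1.8 -0.2 0.2 0"
}}

```text
clock: 17.18
tool_pos: [0.4987, -0.1861, 0.0696]
tool_rot: [0.001, -0.157, 0.988, -0.0]
contact_force: [0.8, 0.4, 2.6]
opening: 0.231
```

```bash
python3 st.py
```

```text
17.175 [ 0.49869 -0.18611  0.06963] Ftool [-0.91  0.11 -2.6 ] Ttool [-0.102 -0.235 -0.005] (array([0.6, 0. , 6.6]), array([-0.04,  0.09, -0.03])) 0.23125469724579684
```

{"method": "step_arm", "body": {
  "commands": "0 0 0.4 0 0.1 0; 0 0 0.8 0 0.1 0; 0 0 1.2 0 0.1 0; 0 0 1.5 0 0.1 0; 0 0 1.6 0 0.1 0"
}}

```text
clock: 17.8
tool_pos: [0.4983, -0.1861, 0.0677]
tool_rot: [-0.0, -0.157, 0.988, -0.0]
contact_force: [0.1, 0.4, -0.9]
opening: 0.238
```

```bash
python3 st.py
```

```text
17.8 [ 0.49835 -0.18606  0.06773] Ftool [-0.25  0.31  0.85] Ttool [-0.071 -0.111  0.002] (array([ 0.3, -0.1,  4.7]), array([-0.02, -0.05, -0.04])) 0.23822467581472978
```

{"method": "step_arm", "body": {
  "commands": "0 0 0.4 0 0 0; 0 0 0.8 0 0 0; 0 0 1.2 0 0 0; 0 0 1.5 0 0 0; 0 0 1.5 0 0 0"
}}

```text
clock: 18.42
tool_pos: [0.4979, -0.186, 0.0659]
tool_rot: [-0.001, -0.157, 0.988, -0.0]
contact_force: [-0.3, 0.1, -3.3]
opening: 0.238
```

```bash
python3 st.py
```

```text
18.425 [ 0.49791 -0.18599  0.0659 ] Ftool [0.23 0.15 3.29] Ttool [-0.047 -0.048 -0.05 ] (array([-0.1, -0.4,  2.9]), array([ 0.01, -0.1 , -0.04])) 0.23847268499326504
```

{"method": "step_arm", "body": {
  "commands": "0 0 0.4 0 0 0; 0 0 0.8 0 0 0; 0 0 1.2 0 0 0; 0 0 1.5 0 0 0; 0 0 1.5 0 0 0"
}}

```text
clock: 19.05
tool_pos: [0.4975, -0.1859, 0.0641]
tool_rot: [-0.001, -0.157, 0.988, 0.0]
contact_force: [-0.4, 1.0, -5.2]
opening: 0.233
```

```bash
python3 st.py
```

```text
19.05 [ 0.49755 -0.18594  0.06412] Ftool [0.04 1.11 5.21] Ttool [-0.024 -0.125  0.004] (array([-0.4, -0.5,  1.1]), array([ 0.03, -0.14, -0.04])) 0.232735552907362
```

{"method": "step_arm", "body": {
  "commands": "0 0 0.4 0 0 0; 0 0 0.8 0 0 0; 0 0 1.2 0 0 0; 0 0 1.5 0 0 0; 0 0 1.5 0 0 0"
}}

```text
clock: 19.68
tool_pos: [0.4975, -0.1861, 0.0628]
tool_rot: [-0.001, -0.157, 0.988, 0.0]
contact_force: [-0.2, -0.2, -3.1]
opening: 0.236
```

```bash
python3 st.py
```

```text
19.675 [ 0.49753 -0.18605  0.06281] Ftool [ 0.22 -0.17  3.06] Ttool [-0.024  0.103 -0.081] (array([-0.5, -0.4, -0.2]), array([ 0.02, -0.14, -0.04])) 0.23593490518936147
```

{"method": "step_arm", "body": {
  "commands": "0 0 0.3 0 -0.1 0; 0 0 0.6 0 -0.1 0; 0 0 0.9 0 -0.1 0; 0 0 1.1 0 -0.1 0; 0 0 1.1 0 -0.1 0"
}}

```text
clock: 20.3
tool_pos: [0.4977, -0.1861, 0.0626]
tool_rot: [-0.0, -0.157, 0.988, -0.0]
contact_force: [-2.2, 0.5, 6.1]
opening: 0.235
```

```bash
python3 st.py
python3 - <<'E'
from cell import *
from h import *
f=grab_frame("wrist")["pixels"];s=grab_frame("side")["pixels"];c=grab_frame("scene")["pixels"]
cv2.imwrite("pics/w10.png",cv2.resize(f[90:270,110:420],None,fx=2.5,fy=2.5,interpolation=cv2.INTER_CUBIC))
cv2.imwrite("pics/s10.png",np.hstack([cv2.resize(s[190:260,230:310],None,fx=5,fy=5,interpolation=cv2.INTER_CUBIC),cv2.resize(c[170:240,160:240],None,fx=5,fy=5,interpolation=cv2.INTER_CUBIC)]))
E
```

```text
20.3 [ 0.49769 -0.18608  0.06257] Ftool [ 1.97  1.17 -6.11] Ttool [-0.415  0.538 -0.128] (array([-0.3, -0.3, -0.4]), array([-0.01, -0.01, -0.03])) 0.2352732079245908
```

View pics/w10.png

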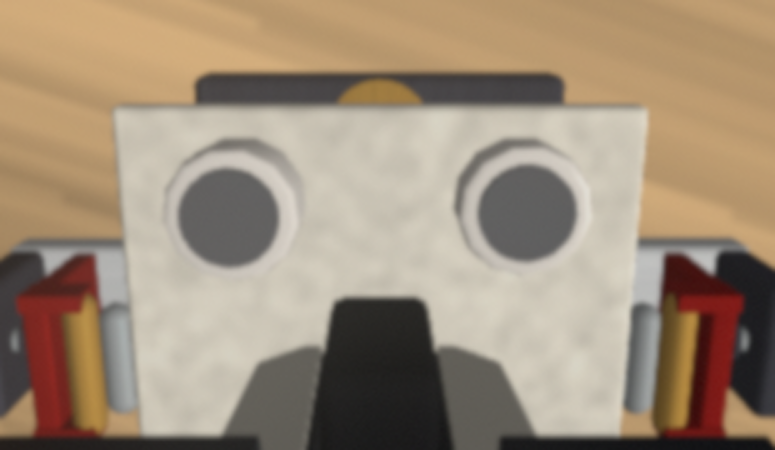

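View pics/s10.png

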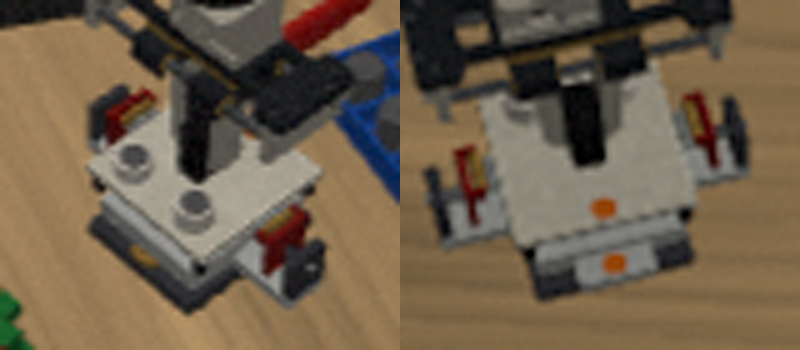

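It turns firm at z = 0.0626, 9.9 mm below first contact. Both rollers now stand above and outside the bars. I'll relax the load, then release.

{"method": "step_arm", "body": {
  "commands": "0.2 0.1 0 0 0 0; 0.2 0.1 0 0 0 0; 0.2 0.1 0 0 0 0; 0.2 0.1 0 0 0 0; 0.2 0.1 0 0 0 0"
}}

```text
clock: 21.08
tool_pos: [0.4976, -0.1861, 0.0626]
tool_rot: [0.0, -0.157, 0.988, -0.0]
contact_force: [-0.7, 0.4, 0.8]
opening: 0.235
```

```bash
python3 st.py
```

```text
21.075 [ 0.49764 -0.18607  0.06262] Ftool [ 0.49  0.59 -0.82] Ttool [-0.172  0.163 -0.095] (array([-0.4, -0.4, -0.4]), array([-0.01,  0.  , -0.03])) 0.23462043037427166
```

{"method": "step_arm", "body": {
  "commands": "0 0 0 0 0 0; 0 0 0 0 0 0; 0 0 0 0 0 0; 0 0 0 0 0 0; 0 0 0 0 0 0",
  "jaw": 0.42
}}

```text
clock: 21.7
tool_pos: [0.4977, -0.1861, 0.0626]
tool_rot: [0.0, -0.157, 0.988, -0.0]
contact_force: [-0.1, 0.2, 0.3]
opening: 0.417
```

```bash
python3 st.py
python3 - <<'E'
from cell import *
from h import *
f=grab_frame("wrist")["pixels"]
cv2.imwrite("pics/w11.png",cv2.resize(f[90:270,110:420],None,fx=2.5,fy=2.5,interpolation=cv2.INTER_CUBIC))
E
```

```text
21.7 [ 0.49768 -0.18608  0.06263] Ftool [ 0.04  0.2  -0.27] Ttool [-0.075  0.009  0.034] (array([-0.3, -0.3, -0.4]), array([-0.02,  0.01, -0.03])) 0.4172849422035613
```

View pics/w11.png

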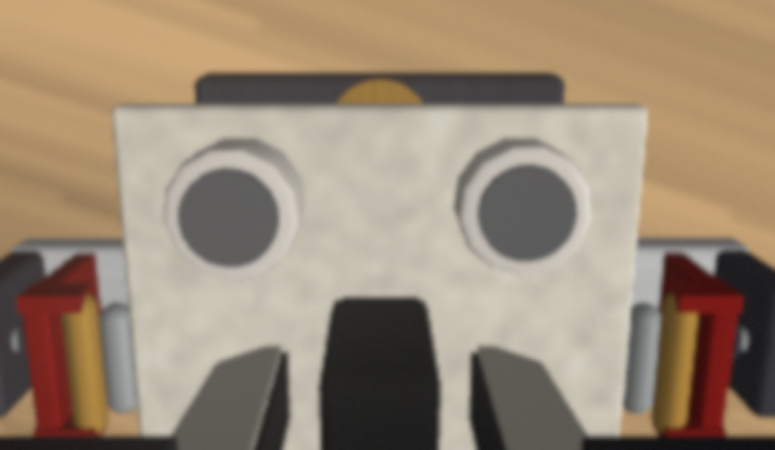

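The plate did not move on release. I'll retract straight up and inspect.

{"method": "step_arm", "body": {
  "commands": "0 0 -8 0 0 0; 0 0 -25 0 0 0; 0 0 -50 0 0 0; 0 0 -80 0 0 0; 0 0 -110 0 0 0"
}}

```text
clock: 22.38
tool_pos: [0.4976, -0.186, 0.1741]
tool_rot: [0.0, -0.157, 0.988, -0.0]
contact_force: [-0.3, 0.0, 0.8]
opening: 0.419
```

{"method": "step_arm", "body": {
  "commands": "0 0 -15 0 0 0; 0 0 -20 0 0 0; 0 0 -20 0 0 0; 0 0 -20 0 0 0; 0 0 -20 0 0 0"
}}

```text
clock: 23.0
tool_pos: [0.4971, -0.1858, 0.1933]
tool_rot: [-0.0, -0.157, 0.988, 0.0]
contact_force: [0.0, -0.6, -0.3]
opening: 0.419
```

Run:
```python
from cell import *
from h import *
import pickle
o=get_obs();print(o["tool_pos"],o["contact_force"])
F=grab_frame("wrist");f=F["pixels"];s=grab_frame("side")["pixels"];c=grab_frame("scene")["pixels"]
pickle.dump((F,(o["tool_pos"],o["tool_rot"])),open("w12.pkl","wb"));print(orange(f))
cv2.imwrite("pics/w12.png",cv2.resize(f[60:260,140:390],None,fx=3,fy=3,interpolation=cv2.INTER_CUBIC))
cv2.imwrite("pics/s12.png",np.hstack([cv2.resize(s[190:260,230:310],None,fx=5,fy=5,interpolation=cv2.INTER_CUBIC),cv2.resize(c[170:240,160:240],None,fx=5,fy=5,interpolation=cv2.INTER_CUBIC)]))
cv2.imwrite("pics/scene12.png",c)
```

```text
[ 0.49714042 -0.18584267  0.1933309 ] [ 0.03751557 -0.55669659 -0.31104435]
[([305.82, 5.8], 204), ([188.99, 183.62], 158), ([334.53, 181.77], 141), ([344.0, 193.5], 8), ([338.43, 199.93], 14), ([260.96, 230.25], 145), ([172.76, 299.31], 107), ([170.06, 340.0], 133)]
```

View pics/w12.png

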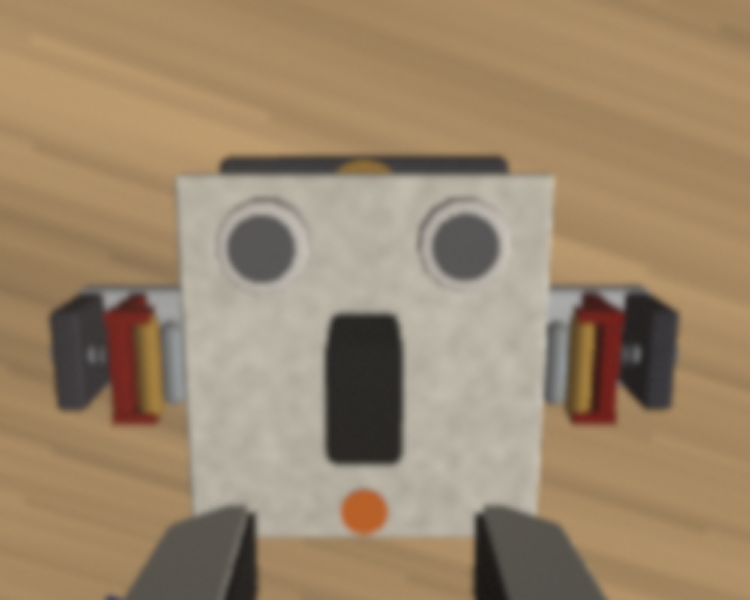

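View pics/s12.png

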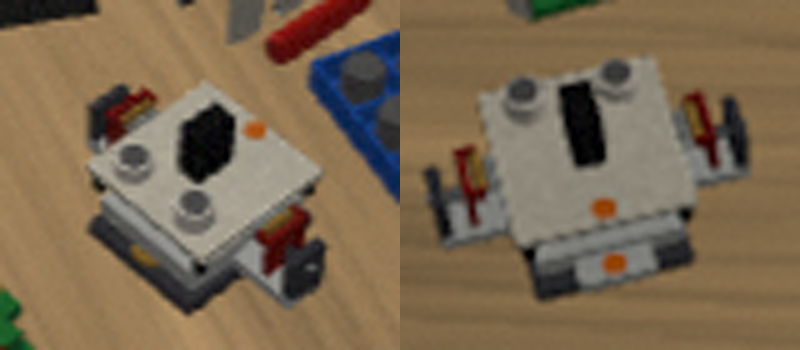

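View pics/scene12.png

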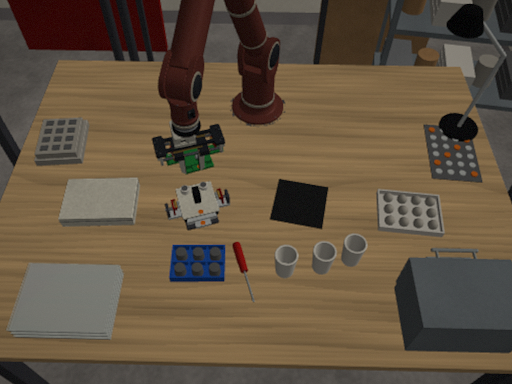

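Run:
```python
from h import *
import pickle
F,p=pickle.load(open("w12.pkl","rb"))
c=lambda x,y:(140+x/3-.3,60+y/3-.3)
C=[c(177,175),c(554,175),c(193,537),c(538,537)]
P=[onz(F,u,.0684,p) for u in C]
for x in P:print(x)
n=np.linalg.norm
print("back",n(P[0]-P[1]),"front",n(P[2]-P[3]),"L",n(P[0]-P[2]),"R",n(P[1]-P[3]),"ctr",np.mean(P,0))
d=onz(F,(260.96,230.25),.0684,p);print("dot",d, d[:2]-.05*np.array([.951,.310]))
```

```text
[ 0.45974186 -0.25821623  0.0684    ]
[ 0.42425086 -0.14931481  0.0684    ]
[ 0.5733883  -0.22202926  0.0684    ]
[ 0.53735233 -0.11157221  0.0684    ]
back 0.11453876903610219 front 0.11618671380942913 L 0.11926865223037772 R 0.11923274374451703 ctr [ 0.49868334 -0.18528313  0.0684    ]
dot [ 0.5468117  -0.17018664  0.0684    ] [ 0.4992617  -0.18568664]
```

Centre matches the mount within 1 mm. The slight back/front width difference needs a proper check, so I'll measure it with line fits and use the pad picture (w1, known level) as a reference.

```bash
cat > lv.py <<'E'
from h import *
import pickle
def corners(im,box):
    x0,y0,x1,y1=box
    hsv=cv2.cvtColor(im,cv2.COLOR_BGR2HSV); g=cv2.GaussianBlur(cv2.cvtColor(im,cv2.COLOR_BGR2GRAY),(3,3),0).astype(float)
    return g
def edge(g,pts,horizontal,sgn):
    out=[]
    for a,lo,hi in pts:
        l=g[lo:hi,a] if horizontal else g[a,lo:hi]
        d=np.clip(sgn*np.diff(l),0,None)
        k=np.argmax(d);w=d[max(0,k-2):k+3];i=np.arange(max(0,k-2),max(0,k-2)+len(w))
        v=lo+.5+(w*i).sum()/w.sum(); out.append((a,v) if horizontal else (v,a))
    return np.array(out,np.float32)
def line(p):
    vx,vy,x,y=cv2.fitLine(p,cv2.DIST_HUBER,0,.01,.01).ravel();return np.cross([x,y,1],[x+vx,y+vy,1])
def run(name,ztop,L,R,T,B,rowsL,cols):
    F,p=pickle.load(open(name,"rb"));im=F["pixels"]
    g=im[...,0].astype(float) # blue: white plate vs wood
    g=cv2.GaussianBlur(g,(3,3),0)
    l=line(edge(g,[(r,*L) for r in rowsL],False,1));r=line(edge(g,[(q,*R) for q in rowsL],False,-1))
    t=line(edge(g,[(c,*T) for c in cols],True,1));b=line(edge(g,[(c,*B) for c in cols],True,-1))
    C=[np.cross(a,c) for a,c in((l,t),(r,t),(l,b),(r,b))];C=[c[:2]/c[2] for c in C]
    print([c.round(2) for c in C])
    P=[onz(F,u,ztop,p) for u in C];n=np.linalg.norm
    print(name,"back %.4f front %.4f L %.4f R %.4f"%(n(P[0]-P[1]),n(P[2]-P[3]),n(P[0]-P[2]),n(P[1]-P[3])),np.mean(P,0))
run("w1.pkl",.028,(190,215),(295,320),(100,120),(208,226),list(range(114,146))+list(range(182,212)),list(range(212,240))+list(range(268,300)))
run("w12.pkl",.0684,(192,214),(312,334),(110,126),(228,246),list(range(122,152))+list(range(200,230)),list(range(220,250))+list(range(272,300)))
E
python3 lv.py
```

```text
[array([199.07, 109.25]), array([310.32, 109.37]), array([204.2 , 217.47]), array([305.8 , 217.62])]
w1.pkl back 0.1159 front 0.1160 L 0.1200 R 0.1201 [0.45804592 0.15074717 0.028     ]
[array([198.24, 117.7 ]), array([324.51, 117.72]), array([204.43, 238.51]), array([318.42, 238.49])]
w12.pkl back 0.1151 front 0.1151 L 0.1194 R 0.1193 [ 0.49848153 -0.18548318  0.0684    ]
```

The line fits show the plate level: back and front both 0.1151, left 0.1194, right 0.1193. It is centred on the mount within about 1 mm, and its height agrees with the ball height seen earlier. I'll hand in.

Run:
```python
from cell import *
print(finish_job()); print(get_obs()["clock"])
```

```text
the job is handed in; nothing more can be done
None
the job is handed in; nothing more can be done
```

The plate is on the mount with the dots on the same side, released, with both catches over its side bars. I handed the job in at about 23 s.

**Grip:** The first attempt closed on nothing. The fingertips end about 36 mm short of the stated position relative to the reported TCP, so I went lower. The second grip held the 22 mm handle firmly.

**Pressing:**
- Contact came at TCP z of about 0.0725, and the push peaked at about 12 N in the readings taken.
- The resistance then vanished, and it turned firm at 0.0626, which is 9.9 mm lower.
- The plate did not move when I let go.

**Last checks:**
- **Level and position:** the four edges show the plate level, and its centre is within about 1 mm of the mount's.
- **Height:** the felt height agrees with the ball height seen by the wrist camera. The plate's apparent width puts its top about 2 mm lower than felt, which I took as measurement error.
- **Catches:** both rollers are seen over the bars, pushed out about 1.9 mm by rough estimate (2.4 mm expected). The catch readings themselves are not available.
- **Other things:** the last overview picture shows the other things in place.

**Not resolved:** at the last press the wrist torque leaned towards the two rear balls. It vanished on release and the plate stayed level. I did not press again to test each ball.

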